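# Clear the relay-module tester and pull its adapter cassette

### The arm

A 7-joint arm with a two-finger parallel gripper is mounted at the origin on a cart in front of the work surface, level with it; the furniture and walls round the work are solid. World frame = base frame: x ahead of the robot, y to its left, z up, the work surface at z = 0. Lengths are in m, angles in degrees, forces in N, time in s.
With the tool pointing down it reaches from about 0.4 to 0.925 m from the base axis. Payload 4.1 kg.
Tool frame: the origin (TCP) lies midway between the tips of the shut fingers; the grasp point (between the pads) lies 19 mm behind it (manip.tcp_to_grasp is the distance from the TCP to the grasp point, in m); z points along the fingers, y is the direction in which the jaws open and shut (so a half turn about z gives the same grasp; the last joint's range is limited). The gripper opens to 85 mm and grips with 20 to 120 N. Pads are 22 mm wide; open, the fingers measure 114 mm over their backs; the gripper's body (76 mm by 85 mm) begins 54 mm behind the grasp point. The pads swing forward as they close: fully open they stand 13 mm farther back than shut.
Start: joints at [-5.672, 22.827, 2.584, 88.041, -1.071, 69.15, -2.905], TCP at [0.65, 0, 0.231] pointing down, gripper open.
Joint ranges: [-161.44, 161.44], [-28.35, 127.94], [-78.24, 83.42], [0, 140.83], [-78.03, 258.03], [13.02, 114.36], [-168.23, 168.23]. Speed limits (degrees/s): [147.25, 147.25, 180, 180, 180, 180, 180].

### API

Orientations are given as a 3x3 rotation matrix whose columns are the frame's x, y, z axes.
In Python, from station import manip gives the robot as it stands. Calls block until the motion is done:
- manip.move_pose(position, orientation): joint-space move of the TCP to a pose.
- manip.line_to(position, frame=None, v=0.15): straight line of the TCP; frame=None keeps the orientation; v is the mean speed in m/s.
- manip.goto_joints(angles): joint-space move.
- manip.move_gripper(opening, strength=None): opening from 0.0 (shut) to 1.0 (fully open); strength is the grip in N (None keeps the last); returns when the fingers have stopped.
- manip.wait(seconds).
- manip.inverse_kinematics(position, orientation): joint angles nearest the present ones, or None.
- manip.get_state(): the state.
- manip.camera(name): name is "scene" or "side" or "wrist"; returns a dict with "img" (400x640x3 uint8, red, green, blue), "fx", "fy", "cx", "cy" (pixels), "world_from_camera" (4x4, takes a point from camera to world coordinates); the wrist camera has in their place "T_tool_cam" (4x4, takes a point from camera to tool coordinates, whose origin is the TCP and whose axes are the flange's). Camera axes: x right, y down, z forward; pixel columns grow to the right and rows downward; lengths in m; the calibration is good to about 2 mm. A picture is of the moment at which its call begins: read the wrist's pose just before it. There is no depth.
A pose or a line that the arm cannot do raises manip.Unreachable and nothing moves.
- manip.finish_job(): hands the job in, once; it reports no verdict.
The state is a dict: "time_s": time; "joint_positions": joint angles; "dq": joint speeds; "joint_efforts": joint torques, N m; "ee_pos": TCP position; "orientation": TCP orientation; "force": force on the tool from outside, world axes, zero at the start; "torque": the same for the moment, N m; "finger_gap": opening from 0.0 (shut) to 1.0 (fully open).
Only numpy, scipy, OpenCV 4.12 (cv2) and the standard library are available. Lean on these libraries where they do the work, as an engineer would, in place of code of your own. Each camera call takes 0.05 s, during which the arm holds its last target.

### The job

The batch on the module tester is done: first set both finished blue modules from its catch tray upright into the black tote, put down and not dropped, so that the station is clear for the changeover. Then take the adapter cassette out of the tester's deck: pinch its two orange side catches together between the fingers, lift it straight out, and finish while still holding it by the pinched catches, upright and still, a good 5 cm clear above its slot, so that its contacts can be looked at from below. Do not shove the tote, the solder spool, the screw jar or the flux bottle.

Things in the scene. Friction and masses are not known exactly. Their poses are not given: they have to be found in the camera images.
- tester: Grey benchtop module tester, fixed, standing elsewhere each time. Origin on the bench (z = 0) under the centre of the cassette slot; x to its rear, y to its left, z up. Deck with the slot: 150 (x) x 120 (y) mm, centred on the origin, top 70 mm high. Behind it (x 75 to 128, y -235 to +60 mm) a housing 115 mm high (127 mm at its feed opening). The catch tray is to the right of the deck.
- catch_tray (a point): Middle of the usable floor of the catch tray, 5 mm above the bench, on the steel tray's dark liner; axes as the tester's. From here the tray's inside runs x -74 to +112 mm, y -84 to +84 mm; walls 15 mm above the floor; the deck (70 mm high) stands along its +y side, and a steel chute slopes down into its rear (x over 70 mm, within 33 mm of y = 0).
- slot (a point): Centre of the cassette slot (67 mm along x, 43 mm along y) at the level of the deck's upper face; axes as the tester's.
- cassette: Dark adapter cassette, 0.18 kg, 84x41 mm, 80 mm high (90 with the catches). Origin at the centre of its underside, axes as the tester's. Seated, the underside is 55 mm below the deck's top, end flanges rest on the deck, about 1 mm of play in the slot. Above deck: a dark block 62x19 mm, 25 mm high, an orange catch on each side (+y, -y). Unpinched, their teeth hold it under the deck plate.
- cassette_grip (a point): Point of the cassette midway between the two catches, 80 mm above its underside (25 mm above the deck when seated): where to pinch, fingers closing along the cassette's y. The deck beside the pads is bare; the end flanges lie beyond 30 mm in x.
- catch_left_pad (a point): Middle of the outer face of the left (+y) orange ribbed finger pad, 77 mm above the cassette's underside. Pads are 24 mm wide (x), from 3 to 34 mm above the deck. At rest they lean outward, 46 mm apart over the outer faces at the foot, 56 mm at the top; fully pinched they stand upright, 32 mm over the outer faces.
- catch_right_pad (a point): The same point of the right (-y) pad.
- catch_left (a joint): Left (+y) catch, a spring lever hinged at the cassette's foot: 0 rad at rest, 0.14 pinched in to its stop; the tooth is clear of the deck plate from 0.11. Takes about 2 N at the pad to start and 6.5 N to hold at the stop; springs back when let go.
- catch_right (a joint): Right (-y) catch, the mirror image: 0 rad at rest, 0.14 pinched in, clear from 0.11, same spring.
- module_a: A finished blue relay module, 0.08 kg: block 32 (x) x 48 (y) mm, 26 mm high with small studs on top up to 30 mm. Origin at the centre of its underside, z up. It stands in the catch tray. Grasp it across the 32 mm.
- module_b: The other finished blue relay module, the same; it also stands in the catch tray.
- tote: Black open parts tote, 0.5 kg, loose on the bench: 130 (x) x 180 (y) mm, walls 4 mm thick and 45 mm high, a yellow blank card on its front (-x). Origin at the centre of its underside. There is room for the two modules in line along its y, for instance 40 mm either side of the middle with their 48 mm along y.
- tote_floor (a point): Centre of the tote's inner floor, 4 mm above the bench; axes as the tote's.
- solder_spool: Bystander: spool of solder, 55 mm across, 45 mm high, left of the tester.
- screw_jar: Bystander: clear jar with a black lid, 48 mm across, 58 mm high, left of the tester.
- flux_bottle: Bystander: white bottle with a black cap, 41 mm across, 89 mm high, right of the tote.

How it is judged (in metres and radians):
On the way, in this order (a step that is already met when the one before it is completed fails the run):
1. both modules stand upright on the tote's floor, let go, the cassette still seated (x of module_a in the frame of tote_floor between -0.061 and 0.061 m and y of module_a in the frame of tote_floor between -0.086 and 0.086 m and x of module_b in the frame of tote_floor between -0.061 and 0.061 m and y of module_b in the frame of tote_floor between -0.086 and 0.086 m and z of each of module_a, module_b in the frame of tote_floor below 0.004 m and angle between each of module_a, module_b's own z axis and vertical below 0.15 rad and contact force between each of module_a, module_b and the fingers below 0.05 N and z of cassette in the frame of slot below -0.049 m), for 0.2 s.
2. both catches are pinched in while the cassette is still in its seat (value of joint each of catch_left, catch_right above 0.11 rad and contact force between cassette and the fingers above 1 N and z of cassette in the frame of slot below -0.047 m), for 0.1 s.
At the end, for the whole second after the job is handed in: The gripper holds the cassette, both catches pinched in (over 0.11 rad), underside over 40 mm above the deck, within 80 mm of the slot sideways, tilt under 0.2 rad, slower than 20 mm/s, touching neither tester nor tote; both modules upright (0.15 rad) on the tote floor (value of joint each of catch_left, catch_right above 0.11 rad and contact force between cassette and the fingers above 1 N and contact force between cassette and tester below 0.05 N and contact force between cassette and tote below 0.05 N and z of cassette in the frame of slot above 0.04 m and horizontal distance between cassette and slot below 0.08 m and angle between cassette's own z axis and vertical below 0.2 rad and linear speed of cassette below 0.02 m/s and x of module_a in the frame of tote_floor between -0.061 and 0.061 m and y of module_a in the frame of tote_floor between -0.086 and 0.086 m and x of module_b in the frame of tote_floor between -0.061 and 0.061 m and y of module_b in the frame of tote_floor between -0.086 and 0.086 m and z of each of module_a, module_b in the frame of tote_floor below 0.004 m and angle between each of module_a, module_b's own z axis and vertical below 0.15 rad); the arm keeps its last pose, push and grip.
It fails at once if a module is let go in the air, its underside more than 40 mm above the bench ((height (world z) of module_a above 0.04 m and contact force between module_a and anything else below 0.01 N) or (height (world z) of module_b above 0.04 m and contact force between module_b and anything else below 0.01 N)).
It fails at once if the tote is shoved more than 40 mm (distance of tote from where it was at the start of the episode above 0.04 m).
It fails at once if a bystander (spool, jar, bottle) is moved more than 20 mm (distance of any of solder_spool, screw_jar, flux_bottle from where it was at the start of the episode above 0.02 m).
It also fails if it takes over 61 s, if anything falls off the work surface, if the arm or the gripper's body presses on something with over 40 N, if the wrist force passes 120 N, or if a joint passes its speed limit or range.

## Working session

There is one attempt and no reset: what is moved stays moved. The work goes in short steps, each a Python script; the robot and the scene stay as the last script left them, time stands still between calls to the robot, and variables do not carry over. Pictures are saved under pics/ and viewed, and the job is handed in when it is done.

```bash
ls; mkdir -p pics; python3 - <<'E'
from station import manip
import cv2,numpy as np
s=manip.get_state();print(s['time_s'],s['ee_pos'],s['orientation'],s['finger_gap'],manip.tcp_to_grasp)
for n in("scene","side","wrist"):
    c=manip.camera(n);cv2.imwrite(f"pics/{n}0.png",c["img"][:,:,::-1])
    print(n,c['fx'],c['fy'],c['cx'],c['cy'],np.round(c.get('world_from_camera',c.get('T_tool_cam')),3).tolist())
E
```

```text
pics
0.0 [6.49349227e-01 2.73184687e-05 2.30254601e-01] [[-1.37526534e-04  9.99998003e-01 -1.99377283e-03]
 [ 9.99999981e-01  1.37244090e-04 -1.41799233e-04]
 [-1.41525317e-04 -1.99379229e-03 -9.99998002e-01]] 1.004118854889418 0.0187
scene 400.2344977507255 400.2344977507255 320.5599507855453 194.66088632098885 [[0.615, -0.55, 0.565, -0.143], [-0.788, -0.438, 0.432, -0.527], [0.01, -0.711, -0.703, 0.924], [0.0, 0.0, 0.0, 1.0]]
side 385.14293639877326 385.14293639877326 320.7157299459927 203.63827308223537 [[0.898, -0.2, 0.393, -0.039], [-0.44, -0.445, 0.78, -1.123], [0.019, -0.873, -0.488, 0.792], [0.0, 0.0, 0.0, 1.0]]
wrist 295.23505605645704 295.23505605645704 315.48304120117825 202.60359328569584 [[-0.001, -0.953, -0.301, 0.077], [1.0, -0.001, -0.001, -0.001], [0.0, -0.301, 0.953, -0.142], [0.0, 0.0, 0.0, 1.0]]
```

View pics/scene0.png

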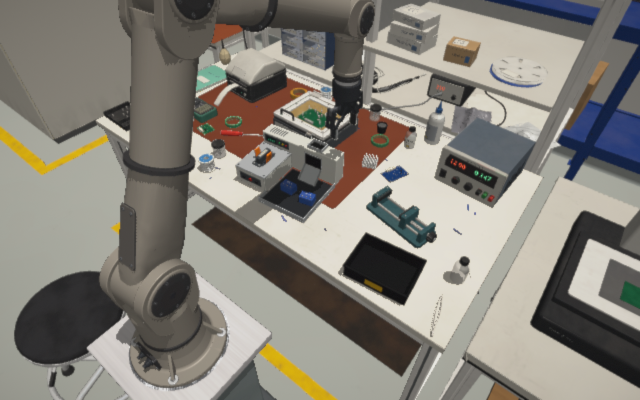

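View pics/side0.png

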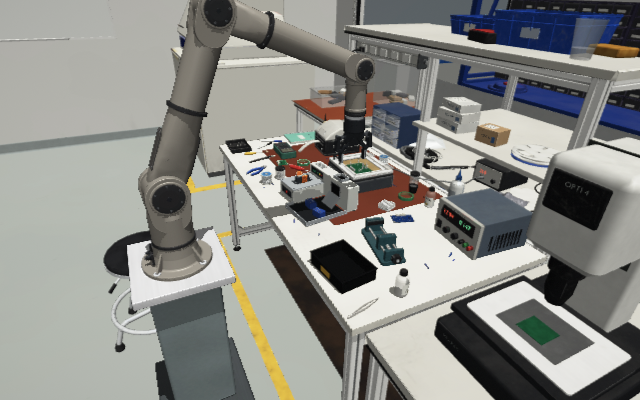

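View pics/wrist0.png

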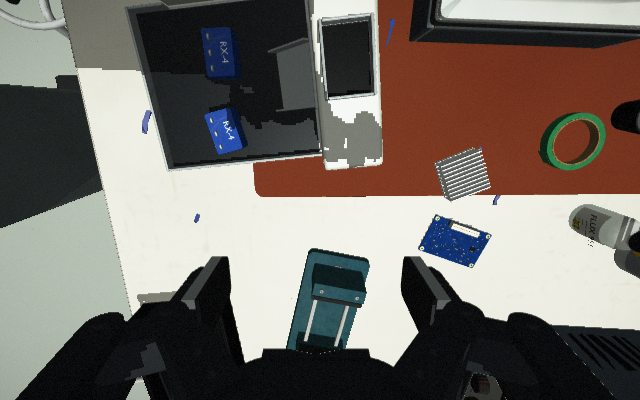

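```bash
cat > h.py <<'E'
from station import manip
import cv2,numpy as np
def ray(c,T,uv):
    d=np.array([(uv[0]-c['cx'])/c['fx'],(uv[1]-c['cy'])/c['fy'],1.])
    return T[:3,3],T[:3,:3]@d
def plane(c,T,uv,z):
    o,d=ray(c,T,uv);return o+d*(z-o[2])/d[2]
def wristT(s,c):
    T=np.eye(4);T[:3,:3]=np.array(s['orientation']);T[:3,3]=s['ee_pos'];return T@np.array(c['T_tool_cam'])
def shot(n,name):
    s=manip.get_state();c=manip.camera(n)
    T=wristT(s,c) if n=='wrist' else np.array(c['world_from_camera'])
    cv2.imwrite(f"pics/{name}.png",c['img'][:,:,::-1])
    import pickle;pickle.dump((c,T),open(f"pics/{name}.pkl",'wb'));return c,T
def load(name):
    import pickle;return pickle.load(open(f"pics/{name}.pkl",'rb'))
E
python3 - <<'E'
from h import *
c,T=shot("scene","scene1");
for n,uv,z in[("cass",(262,155),.1),("ma",(289,186),.03),("mb",(307,197),.03),("t",(370,235),.045),("t",(425,262),.045),("t",(408,300),.045),("t",(343,270),.045),('flux',(462,277),0)]:print(n,plane(c,T,uv,z).round(3))
c,T=shot("wrist","w1")
for n,uv,z in[("ma",(220,52),.035),("mb",(225,131),.035),("trayNR",(168,169),.02),("trayNL",(128,10),.02),("trayRR",(322,155),.02)]:print(n,plane(c,T,uv,z).round(3))
E
python3 -c "
import cv2;i=cv2.imread('pics/scene1.png');cv2.imwrite('pics/s1z.png',cv2.resize(i[90:310,190:480],None,fx=2.7,fy=2.7,interpolation=cv2.INTER_CUBIC))"
```

```text
cass [0.544 0.24  0.1  ]
ma [0.542 0.127 0.03 ]
mb [0.54  0.049 0.03 ]
t [ 0.522 -0.197  0.045]
t [ 0.535 -0.364  0.045]
t [ 0.405 -0.384  0.045]
t [ 0.378 -0.206  0.045]
flux [ 0.587 -0.458 -0.   ]
ma [0.549 0.133 0.035]
mb [0.547 0.054 0.035]
trayNR [0.469 0.008 0.02 ]
trayNL [0.453 0.175 0.02 ]
trayRR [0.656 0.025 0.02 ]
```

View pics/s1z.png

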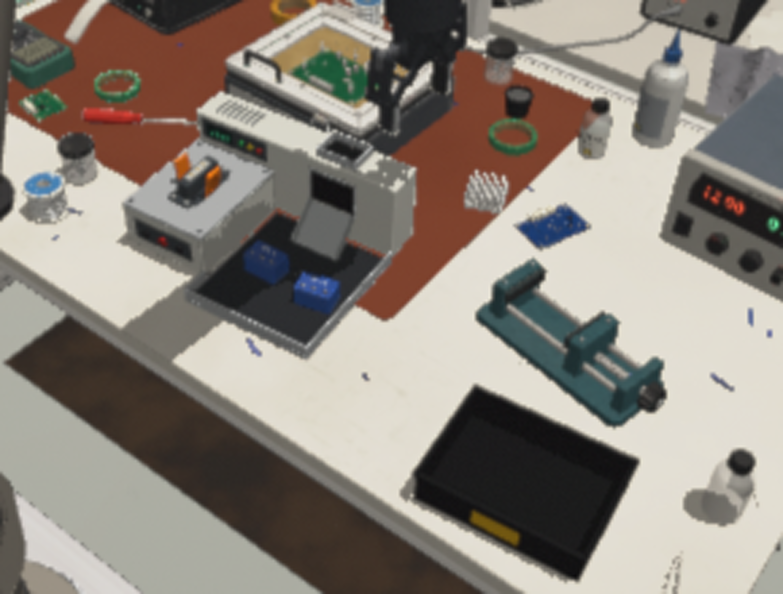

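```bash
python3 - <<'E'
from h import *
R=np.array([[0,1,0],[1,0,0],[0,0,-1.]])
manip.move_pose([0.53,0.13,0.33],R);shot("wrist","w2")
print(manip.get_state()['time_s'])
manip.move_pose([0.47,-0.31,0.30],R);shot("wrist","w3")
print(manip.get_state()['time_s'])
E
```

```text
1.125
2.8083
```

View pics/w2.png

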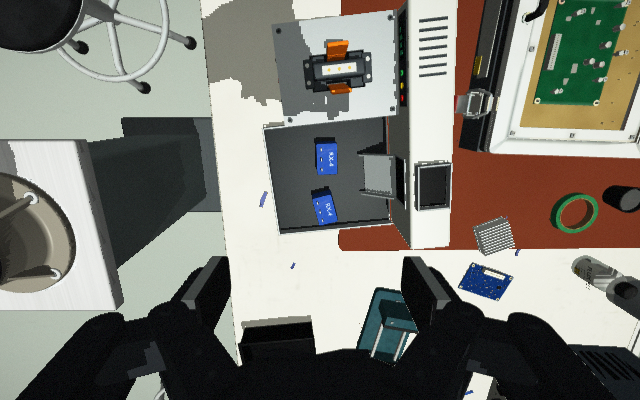

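View pics/w3.png

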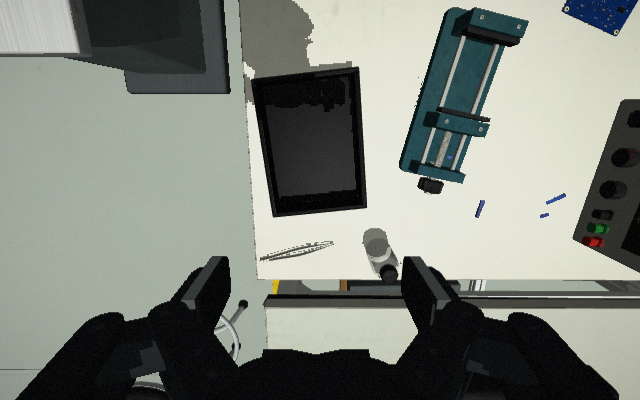

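```bash
python3 - <<'E'
from h import *
c,T=load("w2");im=c['img']
hsv=cv2.cvtColor(im,cv2.COLOR_RGB2HSV)
m=cv2.inRange(hsv,(105,100,60),(130,255,255));m[:, :300]=0;m[:,350:]=0;m[:130]=0;m[230:]=0
cs,_=cv2.findContours(m,0,2)
for q in cs:
    if cv2.contourArea(q)<100:continue
    P=np.array([plane(c,T,p[0],.031)[:2] for p in q],np.float32)
    r=cv2.minAreaRect(P);print('mod',r,cv2.boundingRect(q))
m=cv2.inRange(hsv,(3,150,80),(20,255,255));m[:20]=0;m[110:]=0;m[:,:300]=0;m[:,370:]=0
cs,_=cv2.findContours(m,0,2)
for q in cs:
    if cv2.contourArea(q)>30:print('or',cv2.boundingRect(q),cv2.minAreaRect(q))
c3,T3=load("w3")
cv2.imwrite('pics/z2.png',cv2.resize(im[0:250,255:455][:,:,::-1],None,fx=2.4*1.0,fy=2.4,interpolation=cv2.INTER_CUBIC))
cv2.imwrite('pics/z2b.png',cv2.resize(im[20:130,260:420][:,:,::-1],None,fx=5,fy=5,interpolation=cv2.INTER_CUBIC))
cv2.imwrite('pics/z2c.png',cv2.resize(im[110:240,255:415][:,:,::-1],None,fx=4.5,fy=4.5,interpolation=cv2.INTER_CUBIC))
cv2.imwrite('pics/z3.png',cv2.resize(c3['img'][55:225,235:385][:,:,::-1],None,fx=3.5,fy=3.5,interpolation=cv2.INTER_CUBIC))
E
```

```text
mod ((0.5429827570915222, 0.053878046572208405), (0.030808482319116592, 0.04839439317584038), 14.906682968139648) (312, 194, 26, 32)
mod ((0.5453148484230042, 0.13456910848617554), (0.030582448467612267, 0.04807667434215546), 2.890756845474243) (316, 142, 22, 33)
or (329, 83, 23, 11) ((340.06707763671875, 88.1036605834961), (9.717975616455078, 21.534149169921875), 83.6598129272461)
or (327, 41, 22, 19) ((337.5, 50.0), (18.0, 21.0), 90.0)
```

View pics/z2b.png

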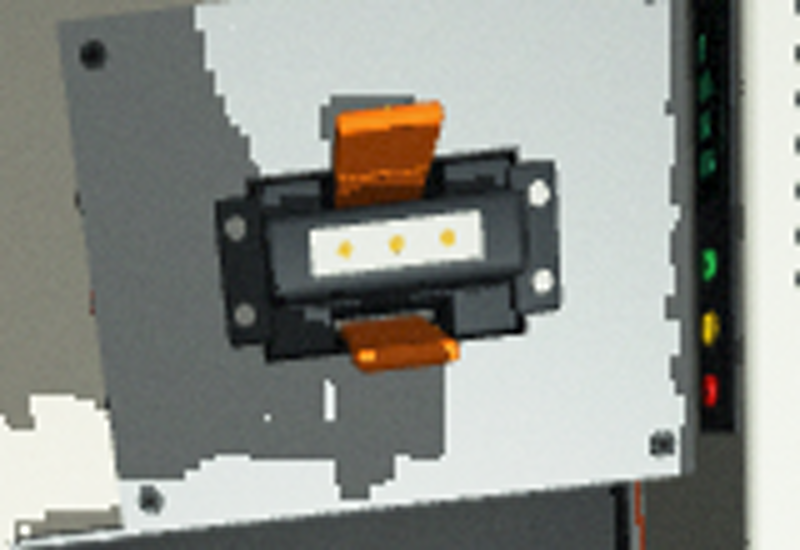

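View pics/z2c.png

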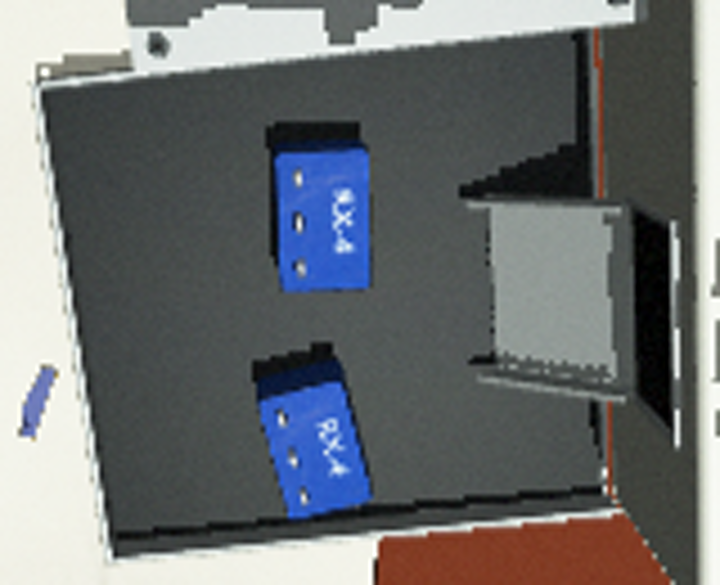

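View pics/z3.png

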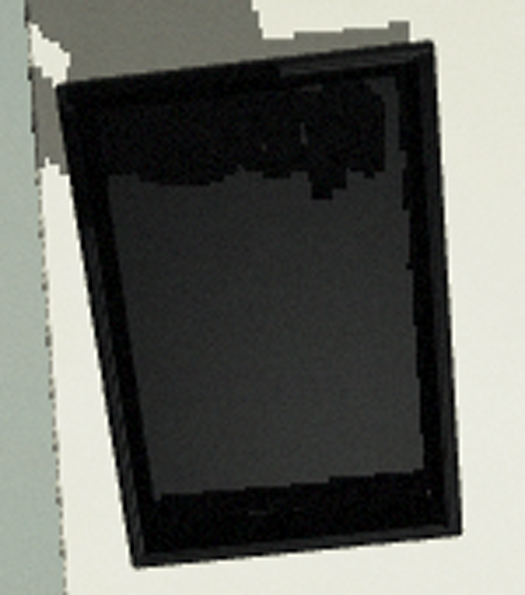

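```bash
python3 - <<'E'
from h import *
c,T=load("w2")
print('cam',T[:3,3])
Z=lambda u,v:(260+u/5-.4,20+v/5-.4)
g=lambda L,z:np.array([plane(c,T,Z(*p),z)[:2] for p in L])
for n,L,z in[("flange",[(216,200),(555,160),(560,305),(232,347)],.073),("label",[(308,230),(481,210),(486,258),(314,277)],.095),("screw",[(92,53),(150,498),(662,442)],.07),("right edge",[(122,535),(690,470)],.07),
 ("block",[(262,210),(525,180),(528,275),(275,306)],.095)]:
    P=g(L,z);print(n,P.round(4).tolist(),P.mean(0).round(4));
    if len(P)==4: 
        d=P[1]-P[0]+P[2]-P[3];print('  yaw',np.degrees(np.arctan2(d[1],d[0])),np.linalg.norm(P[1]-P[0]),np.linalg.norm(P[2]-P[1]))
P=g([(122,535),(690,470)],.07);d=P[1]-P[0];print(np.degrees(np.arctan2(d[1],d[0])),np.linalg.norm(d))
Zc=lambda u,v:(255+u/4.5-.4,110+v/4.5-.4)
P=np.array([plane(c,T,Zc(*p),.02)[:2] for p in [(40,88),(112,553),(610,515)]]);print('tray',P.round(4).tolist())
print('chute lip',[plane(c,T,Zc(*p),.03)[:2].round(3) for p in [(462,205),(480,372)]])
c,T=load("w3")
m=(c['img'].max(2)<75).astype(np.uint8)*255;m[:60]=0;m[220:]=0;m[:,:245]=0;m[:,375:]=0
P=np.array([plane(c,T,(235+u/3.5-.4,55+v/3.5-.4),.045)[:2] for u,v in[(58,88),(433,42),(462,535),(137,567)]])
print('tote',P.round(4).tolist(),P.mean(0),[np.linalg.norm(P[i]-P[i-1]).round(4) for i in range(4)])
d=P[1]-P[0]+P[2]-P[3];print('yaw',np.degrees(np.arctan2(d[1],d[0])))
print('flux base',plane(c,T,(376,240),0)[:2],plane(c,T,(388,272),.089)[:2])
E
```

```text
cam [0.52939173 0.205438   0.47144407]
flange [[0.5137, 0.263], [0.5964, 0.2717], [0.5994, 0.2389], [0.5172, 0.2293]] [0.5567 0.2507]
  yaw 6.301122419108456 0.083168132679241 0.03290657685249141
label [[0.5359, 0.2534], [0.5761, 0.2576], [0.5777, 0.2473], [0.5374, 0.2433]] [0.5568 0.2504]
  yaw 5.764958837051253 0.04038638190798484 0.010373825783265306
screw [[0.4842, 0.2957], [0.4952, 0.1926], [0.6282, 0.2062]] [0.5359 0.2315]
right edge [[0.4875, 0.1832], [0.636, 0.1992]] [0.5617 0.1912]
block [[0.5252, 0.2577], [0.586, 0.2638], [0.5877, 0.2436], [0.5282, 0.237]] [0.5568 0.2505]
  yaw 6.0388816644362135 0.06110290089744567 0.020311804448111464
6.15194515190206 0.14932704204732505
tray [[0.4517, 0.1768], [0.4688, 0.0102], [0.6512, 0.0248]]
chute lip [array([0.591, 0.139]), array([0.6  , 0.082])]
tote [[0.3891, -0.1965], [0.5221, -0.1813], [0.5421, -0.3641], [0.4099, -0.3782]] [ 0.46578566 -0.28002197] [np.float64(0.1828), np.float64(0.1338), np.float64(0.1839), np.float64(0.133)]
yaw 6.295203149466964
flux base [ 0.56870638 -0.43518597] [ 0.56798721 -0.44156243]
```

```bash
cat >> h.py <<'E'
def Rz(a):
    a=np.radians(a);s,c=np.sin(a),np.cos(a);return np.array([[-s,c,0],[c,s,0],[0,0,-1.]])
def st(l):
    s=manip.get_state();print(l,round(s['time_s'],2),np.round(s['ee_pos'],4),'gap',round(s['finger_gap'],3),'F',np.round(s['force'],1))
TO=np.array([0.466,-0.280]);TY=6.3
def totept(x,y):
    a=np.radians(TY);return TO+np.array([np.cos(a)*x-np.sin(a)*y,np.sin(a)*x+np.cos(a)*y])
E
python3 - <<'E'
from h import *
manip.move_gripper(0.52)
R=Rz(14.9);p=[.543,.0539]
manip.move_pose(p+[.12],R);st('above')
manip.line_to(p+[.010],R,v=.12);st('down')
manip.move_gripper(0,30);st('grip')
manip.line_to(p+[.05],R,v=.15);st('lift');shot('wrist','w4');shot('side','s4')
E
```

```text
above 4.82 [0.5438 0.0519 0.1207] gap 0.519 F [-0.4  0.9  0.3]
down 5.88 [0.5438 0.0539 0.0107] gap 0.523 F [-0.5  0.5  0.4]
grip 6.14 [0.544  0.054  0.0111] gap 0.365 F [0.4 0.  5. ]
lift 6.56 [0.543  0.054  0.0501] gap 0.363 F [-0.1  0.3 -0.7]
```

View pics/w4.png

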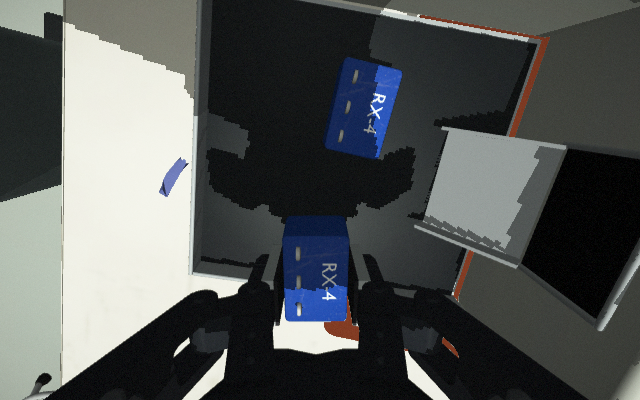

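```bash
cat >> h.py <<'E'
def place(x,y,name):
    R=Rz(TY);q=list(totept(x,y))
    manip.move_pose(q+[.13],R);st('over')
    manip.line_to(q+[.03],R,v=.15);manip.line_to(q+[.0125],R,v=.05);st('low')
    z=.0125
    while manip.get_state()['force'][2]<1.5 and z>.009:
        z-=.0007;manip.line_to(q+[z],R,v=.03)
    st('touch')
    manip.move_gripper(.5);manip.wait(.1);st('open')
    manip.line_to(q+[.13],R,v=.2);shot('wrist',name);shot('scene',name+'s');st('up')
E
python3 - <<'E'
from h import *
p=[.543,.0539]
manip.line_to(p+[.13],v=.2)
place(0,-.04,'w5')
E
```

```text
over 8.62 [ 0.4715 -0.3178  0.1296] gap 0.364 F [ 0.5  0.3 -0.8]
low 9.94 [ 0.4702 -0.3197  0.0122] gap 0.365 F [ 0.1 -1.  -0.7]
touch 10.94 [ 0.4705 -0.3198  0.0101] gap 0.37 F [-1.2  0.   4. ]
open 11.32 [ 0.4704 -0.3198  0.0096] gap 0.495 F [ 0.1 -0.3 -1. ]
up 12.17 [ 0.4693 -0.3189  0.1282] gap 0.498 F [-0.2 -0.  -0.5]
```

View pics/w5.png

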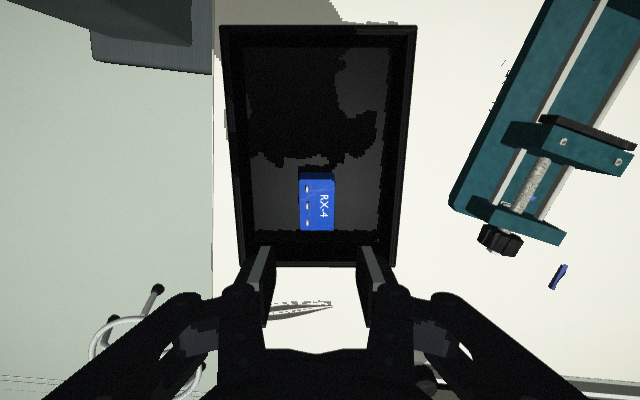

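```bash
python3 - <<'E'
from h import *
R=Rz(2.9);p=[.5453,.1346]
manip.move_pose(p+[.13],R);st('above')
manip.line_to(p+[.010],R,v=.12);st('down')
manip.move_gripper(0,30);st('grip')
manip.line_to(p+[.05],R,v=.15);st('lift');shot('wrist','w6')
E
```

```text
above 13.85 [0.5456 0.1328 0.13  ] gap 0.501 F [ 0.2  0.1 -0.4]
down 15.0 [0.5461 0.1347 0.0107] gap 0.499 F [-0.3 -0.3 -0.4]
grip 15.25 [0.5463 0.1349 0.011 ] gap 0.368 F [ 0.4 -0.4  4.9]
lift 15.67 [0.5453 0.1347 0.0501] gap 0.366 F [-0.4  0.3 -0.9]
```

View pics/w6.png

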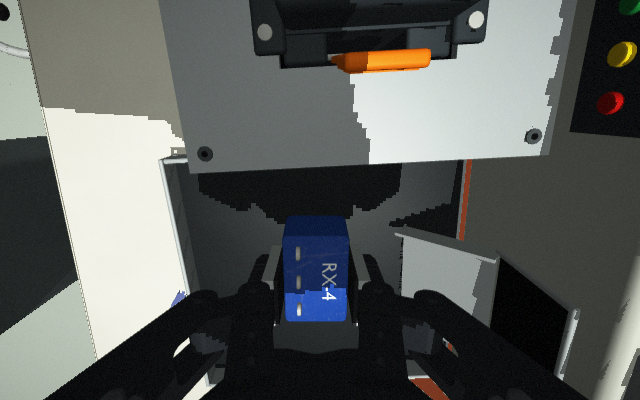

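Module a is held square between the pads (285–350, 217–320). Placing it.

```bash
python3 - <<'E'
from h import *
manip.line_to([.5453,.1346,.13],v=.2)
place(0,.04,'w7')
E
```

```text
over 17.7 [ 0.4623 -0.2388  0.1296] gap 0.37 F [-0.5  0.7 -1.7]
low 19.02 [ 0.4614 -0.2402  0.0122] gap 0.364 F [-0.3  0.1 -1.1]
touch 20.02 [ 0.4617 -0.2403  0.0101] gap 0.368 F [-1.   1.   4.3]
open 20.39 [ 0.4616 -0.2402  0.0096] gap 0.501 F [ 0.   0.1 -0.3]
up 21.24 [ 0.4604 -0.2397  0.1284] gap 0.5 F [0.3 0.3 0.4]
```

View pics/w7.png

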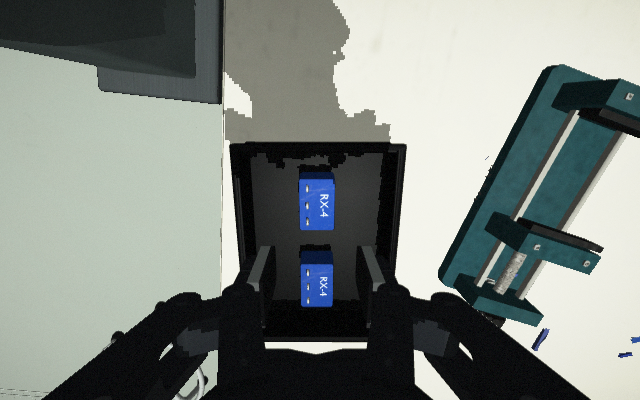

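View pics/w7s.png

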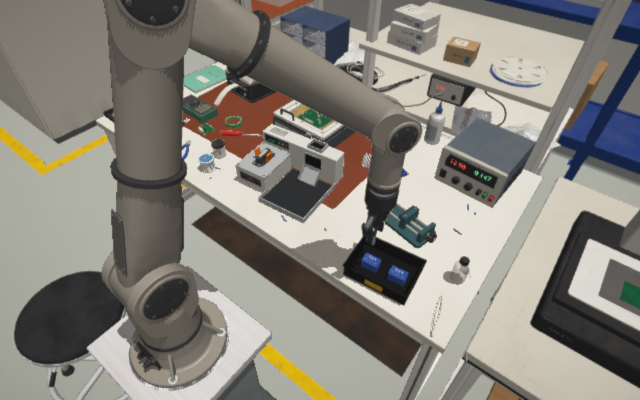

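```bash
python3 - <<'E'
from h import *
p=[.5568,.2505,.2]
for a in(96.1,-83.9):
    print(a,[None if q is None else np.round(q,1) for q in [manip.inverse_kinematics(p[:2]+[z],Rz(a)) for z in(.2,.076)]])
manip.line_to([.4604,-.2397,.2],v=.25)
manip.move_gripper(.9)
manip.move_pose(p,Rz(96.1));manip.wait(.2);st('view')
shot('wrist','w8')
E
```

```text
96.1 [array([-29. ,  20.2,   1. ,  95.9,  -0.4,  63.9,  68.2]), array([-25.2,  27.7,  -4. , 102.1,   2.4,  50.3,  65.8])]
-83.9 [array([ -43.7,   21.2,   20.1,   96.3,   -8. ,   63.9, -105.3]), array([-46. ,  29.8,  23.6, 102.7, -14.9,  50.6, -99.5])]
view 24.12 [0.5572 0.2493 0.2001] gap 0.9 F [0.8 0.3 0.5]
```

View pics/w8.png

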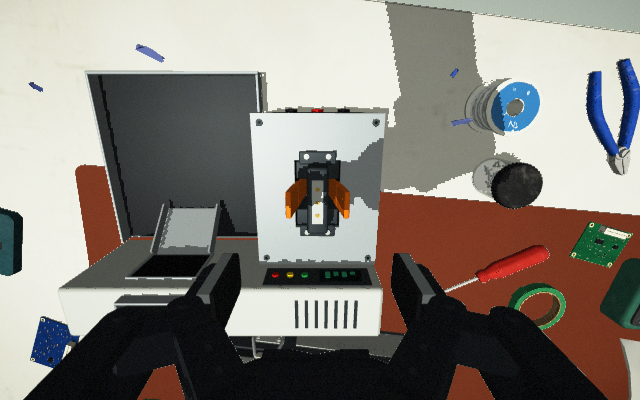

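```bash
python3 - <<'E'
from h import *
c,T=load('w8');im=c['img']
cv2.imwrite('pics/z8.png',cv2.resize(im[140:250,260:380][:,:,::-1],None,fx=5,fy=5,interpolation=cv2.INTER_CUBIC))
print('screws',[plane(c,T,u,.07)[:2].round(4) for u in[(259,122.5),(376,122.5),(378,258),(262,258)]])
E
```

```text
screws [array([0.4955, 0.192 ]), array([0.4848, 0.2957]), array([0.6176, 0.32  ]), array([0.6299, 0.2013])]
```

View pics/z8.png

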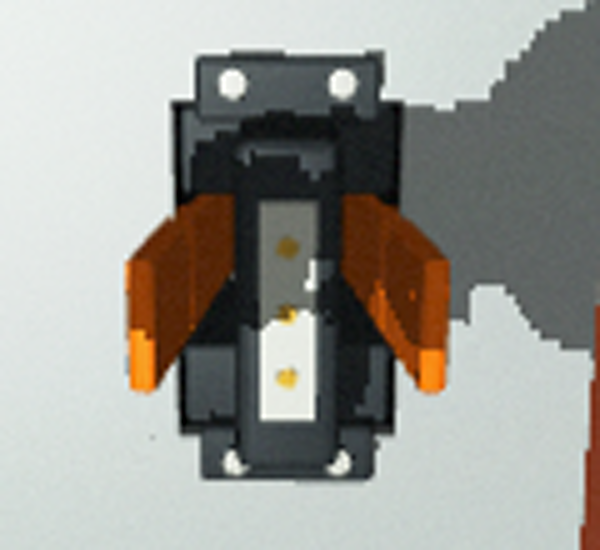

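```bash
python3 - <<'E'
from h import *
c,T=load('w8')
g=lambda L,z:np.array([plane(c,T,(260+u/5-.4,140+v/5-.4),z)[:2] for u,v in L])
for n,L,z in[("label",[(260,203),(318,203),(316,420),(262,420)],.095),("flange",[(196,57),(383,53),(373,478),(201,478)],.073),("catch tops",[(127,262),(449,262),(447,390),(131,390)],.104),("dots",[(288,248),(288,315),(288,378)],.095)]:
    P=g(L,z);print(n,P.round(4).tolist(),P.mean(0).round(4))
    if len(P)==4:
        d=P[3]-P[0]+P[2]-P[1];print(np.degrees(np.arctan2(d[1],d[0])),np.linalg.norm(P[1]-P[0]))
P=g([(288,248),(288,378)],.095);d=P[1]-P[0];print(np.degrees(np.arctan2(d[1],d[0])))
E
```

```text
label [[0.5372, 0.2436], [0.5362, 0.2535], [0.5759, 0.2576], [0.5769, 0.248]] [0.5566 0.2507]
6.046399914077916 0.00995400302804203
flange [[0.5166, 0.2296], [0.5124, 0.2633], [0.5956, 0.2717], [0.5992, 0.2378]] [0.5559 0.2506]
5.716105890526137 0.03390486825303024
catch tops [[0.5475, 0.2224], [0.5419, 0.276], [0.5646, 0.2788], [0.5702, 0.2247]] [0.556  0.2505]
6.4663184932066 0.05391620251384549
dots [[0.5447, 0.2493], [0.5568, 0.2505], [0.5685, 0.2518]] [0.5566 0.2505]
6.034704149686709
```

```bash
python3 - <<'E'
from h import *
p=[.5566,.2505];R=Rz(96.1)
manip.line_to(p+[.12],R,v=.15)
manip.line_to(p+[.077],R,v=.06);manip.wait(.2);st('down')
s=manip.get_state();print(s['torque'])
manip.move_gripper(0,40);manip.wait(.3);st('pinch');shot('wrist','w9');shot('scene','s9')
E
```

```text
down 25.93 [0.5569 0.2507 0.0775] gap 0.899 F [ 0.4  0.8 -0.3]
[0.02385785 0.01741816 0.09461764]
pinch 26.72 [0.5576 0.2507 0.0786] gap 0.333 F [-0.8 -1.6  7.8]
```

View pics/w9.png

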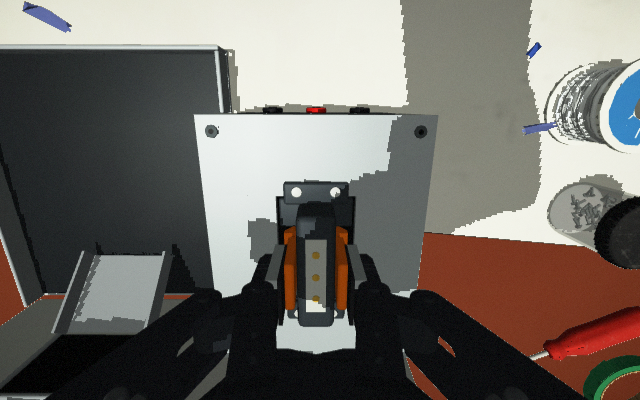

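```bash
python3 - <<'E'
from h import *
p=[.5572,.2505];R=Rz(96.1)
for z in(.083,.09,.10,.12,.15,.17,.19,.197):
    manip.line_to([.5568,.2505,z],R,v=.05);st(z)
    if abs(manip.get_state()['force'][2])>25:print('STUCK');break
manip.wait(.4);st('end')
shot('wrist','w10');shot('scene','s10');shot('side','sd10')
i=cv2.imread('pics/s10.png');j=cv2.imread('pics/sd10.png')
cv2.imwrite('pics/z10.png',np.hstack([cv2.resize(i[90:310,190:450],None,fx=1.8,fy=1.8),cv2.resize(j[120:340,240:420],(324,396))]))
E
```

```text
0.083 27.08 [0.5567 0.2505 0.083 ] gap 0.332 F [ 0.4 -0.3 -1.8]
0.09 27.38 [0.5568 0.2506 0.0903] gap 0.333 F [ 0.5 -1.3 -1.2]
0.1 27.73 [0.557  0.2507 0.1005] gap 0.334 F [-0.8  0.1 -1.8]
0.12 28.27 [0.5568 0.2506 0.1203] gap 0.336 F [ 0.3 -1.  -1.5]
0.15 29.02 [0.5566 0.2504 0.1499] gap 0.339 F [ 0.2 -0.1 -1.8]
0.17 29.57 [0.5569 0.2506 0.1703] gap 0.335 F [-0.  -0.3 -1. ]
0.19 30.12 [0.5569 0.2505 0.1903] gap 0.334 F [-0.4  0.3 -0.7]
0.197 30.42 [0.5571 0.2507 0.1974] gap 0.333 F [-0.6  0.1 -1.4]
end 30.82 [0.5567 0.2505 0.1969] gap 0.333 F [ 0.4 -0.2 -1.6]
```

View pics/z10.png

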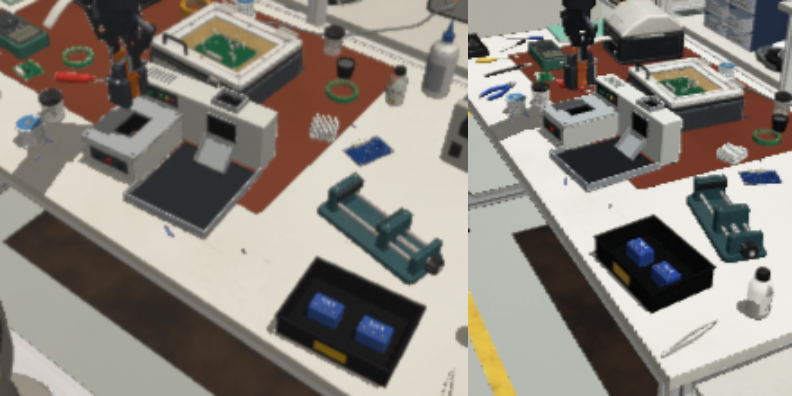

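View pics/w10.png

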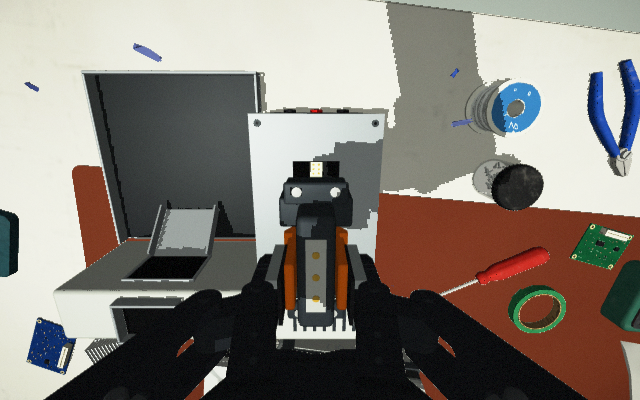

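```bash
python3 - <<'E'
from h import *
st('pre');manip.finish_job()
E
```

```text
pre 30.97 [0.5568 0.2505 0.197 ] gap 0.335 F [-0.5 -0.  -1.1]
the job is handed in; nothing more can be done
```

The job is handed in, at about 31 s of the 61 s allowed. Both modules are in the tote and the gripper is holding the cassette above its slot. `finish_job` gives no verdict, so the results below come from my own checks.

- **Modules:** I set both down on the tote floor, opening the fingers only once I felt contact at about 4 N. The last scene and side pictures show them upright in line in the tote. The tote and the bystanders look undisturbed, judged by eye rather than measured again.
- **Cassette:** I pinched the catches at the seat (gap about 28 mm), then lifted straight up. Lateral force stayed under about 1.5 N, with no sign of jamming. The TCP rose 118 mm from the pinch, which puts the underside about 63 mm above the deck, centred over the slot. It sits in the fingers exactly as it did at the pinch, and the wrist force agrees with its 1.8 N weight to within about 1 N of noise.
- **One mismatch:** the pinched gap read 28 mm, against the 32 mm stated over the pads. The gripper also read about 1 mm low on the 32 mm modules. A smaller gap means the catches were pressed fully in, and the cassette came out freely.

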